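# Rack the sample bottles in reverse order

### The job

Four filled sample bottles stand in a row on the aluminium drip stand. Move them to the wooden tasting rack, one upright in the middle of each marked circle, in reverse order: counting from the raised end of each holder, the first bottle on the stand goes to the last place of the rack, the second to the third, the third to the second and the last to the first. They are glass: set each one down gently, without dropping it or knocking any over.

Things in the scene. Friction and masses are not known exactly. Their poses are not given: they have to be found in the camera images.
- tall_centre (a point): centre (half-way up) of the slim round amber glass sample bottle with a paper label and a black stopper 22 mm across: body 36 mm across and straight up to 60 mm, 92 mm tall over all, so this point is 46 mm above its underside; z points up through the stopper. 0.08 to 0.17 kg. At the start it stands on its saucer, x roughly (within 0.15 rad) across the stand's row.
- square_centre (a point): centre (half-way up) of the square amber glass sample bottle with a paper label and a black stopper 22 mm across: body 40 x 40 mm, straight up to 52 mm, sides along its x and y axes, 80 mm tall over all, so this point is 40 mm above its underside; z points up through the stopper. 0.08 to 0.17 kg. At the start it stands on its saucer, x roughly (within 0.15 rad) across the stand's row.
- squat_centre (a point): centre (half-way up) of the squat round amber glass sample bottle with a paper label and a black stopper 22 mm across: body 48 mm across, straight up to 40 mm, 68 mm tall over all, so this point is 34 mm above its underside; z points up through the stopper. 0.08 to 0.17 kg. At the start it stands on its saucer, x roughly (within 0.15 rad) across the stand's row.
- flask_centre (a point): centre (half-way up) of the flat rectangular amber glass sample bottle with a paper label and a black stopper 22 mm across: body 26 mm (along its x) by 46 mm (along its y), straight up to 56 mm, 84 mm tall over all, so this point is 42 mm above its underside; z points up through the stopper. 0.08 to 0.17 kg. At the start it stands on its saucer, x roughly (within 0.15 rad) across the stand's row.
- saucer_tall: the fixed white plastic saucer, 60 mm across and 3 mm thick, on which the slim round bottle stands at the start; origin at the centre of its underside, on the stand's board. The four saucers look alike and stay where they are, so each marks where its bottle stood.
- saucer_square: the fixed white plastic saucer, 60 mm across and 3 mm thick, on which the square bottle stands at the start; origin at the centre of its underside, on the stand's board. The four saucers look alike and stay where they are, so each marks where its bottle stood.
- saucer_squat: the fixed white plastic saucer, 60 mm across and 3 mm thick, on which the squat round bottle stands at the start; origin at the centre of its underside, on the stand's board. The four saucers look alike and stay where they are, so each marks where its bottle stood.
- saucer_flask: the fixed white plastic saucer, 60 mm across and 3 mm thick, on which the flat rectangular bottle stands at the start; origin at the centre of its underside, on the stand's board. The four saucers look alike and stay where they are, so each marks where its bottle stood.
- stand: Aluminium drip stand: board 86 x 290 mm (x, y), 12 mm thick; rails on both long edges rise 8 mm above it, 74 mm apart; raised end wall 60 mm high at +y (inner face y = 145 mm), other end open. Fixed flat on the table at any yaw. Origin: centre of underside; z up, y along the row to the raised end. Four saucers at y = +105, +35, -35, -105 mm, x = 0.
- rack: Wooden tasting rack: board 86 x 290 mm (x, y), 12 mm thick; rails on both long edges rise 8 mm above it, 74 mm apart; raised end wall 60 mm high at +y (inner face y = 145 mm), other end open. Fixed flat on the table at any yaw. Origin: centre of underside; z up, y along the row to the raised end. Four flat dark circles 60 mm across, at y = +105, +35, -35, -105 mm, x = 0, empty at the start.
Mind the look-alikes: they are no part of the job. Leave any green or red look-alike of the part that bears squat_centre alone.

How it is judged:
At the end, for the whole second after the job is handed in: Every bottle stands upright (within 0.12 rad) on the rack's board (height within 6 mm), released and at rest, within 14 mm along the rack's x and y of its own place's centre: the bottle whose saucer is at y on the stand is at -y on the rack (((y of saucer_tall in the frame of stand between 0.095 and 0.115 m and y of tall_centre in the frame of rack between -0.119 and -0.091 m) or (y of saucer_tall in the frame of stand between 0.025 and 0.045 m and y of tall_centre in the frame of rack between -0.049 and -0.021 m) or (y of saucer_tall in the frame of stand between -0.045 and -0.025 m and y of tall_centre in the frame of rack between 0.021 and 0.049 m) or (y of saucer_tall in the frame of stand between -0.115 and -0.095 m and y of tall_centre in the frame of rack between 0.091 and 0.119 m)) and x of tall_centre in the frame of rack between -0.014 and 0.014 m and z of tall_centre in the frame of rack between 0.052 and 0.064 m and angle between each of tall_centre, square_centre, squat_centre, flask_centre's own z axis and vertical below 0.12 rad and linear speed of each of tall, square, squat, flask below 0.02 m/s and contact force between the fingers and tall below 0.05 N and ((y of saucer_square in the frame of stand between 0.095 and 0.115 m and y of square_centre in the frame of rack between -0.119 and -0.091 m) or (y of saucer_square in the frame of stand between 0.025 and 0.045 m and y of square_centre in the frame of rack between -0.049 and -0.021 m) or (y of saucer_square in the frame of stand between -0.045 and -0.025 m and y of square_centre in the frame of rack between 0.021 and 0.049 m) or (y of saucer_square in the frame of stand between -0.115 and -0.095 m and y of square_centre in the frame of rack between 0.091 and 0.119 m)) and x of square_centre in the frame of rack between -0.014 and 0.014 m and z of square_centre in the frame of rack between 0.046 and 0.058 m and contact force between the fingers and square below 0.05 N and ((y of saucer_squat in the frame of stand between 0.095 and 0.115 m and y of squat_centre in the frame of rack between -0.119 and -0.091 m) or (y of saucer_squat in the frame of stand between 0.025 and 0.045 m and y of squat_centre in the frame of rack between -0.049 and -0.021 m) or (y of saucer_squat in the frame of stand between -0.045 and -0.025 m and y of squat_centre in the frame of rack between 0.021 and 0.049 m) or (y of saucer_squat in the frame of stand between -0.115 and -0.095 m and y of squat_centre in the frame of rack between 0.091 and 0.119 m)) and x of squat_centre in the frame of rack between -0.014 and 0.014 m and z of squat_centre in the frame of rack between 0.04 and 0.052 m and contact force between the fingers and squat below 0.05 N and ((y of saucer_flask in the frame of stand between 0.095 and 0.115 m and y of flask_centre in the frame of rack between -0.119 and -0.091 m) or (y of saucer_flask in the frame of stand between 0.025 and 0.045 m and y of flask_centre in the frame of rack between -0.049 and -0.021 m) or (y of saucer_flask in the frame of stand between -0.045 and -0.025 m and y of flask_centre in the frame of rack between 0.021 and 0.049 m) or (y of saucer_flask in the frame of stand between -0.115 and -0.095 m and y of flask_centre in the frame of rack between 0.091 and 0.119 m)) and x of flask_centre in the frame of rack between -0.014 and 0.014 m and z of flask_centre in the frame of rack between 0.048 and 0.06 m and contact force between the fingers and flask below 0.05 N); the robot touches nothing.
It fails at once if a bottle is tipped by more than 45 degrees (angle between any of tall_centre, square_centre, squat_centre, flask_centre's own z axis and vertical above 0.79 rad).
It fails at once if a bottle is dropped (faster than 0.7 m/s, a fall of 25 mm, with no finger on it) ((contact force between the fingers and tall below 0.05 N and linear speed of tall above 0.7 m/s) or (contact force between the fingers and square below 0.05 N and linear speed of square above 0.7 m/s) or (contact force between the fingers and squat below 0.05 N and linear speed of squat above 0.7 m/s) or (contact force between the fingers and flask below 0.05 N and linear speed of flask above 0.7 m/s)).
It also fails if it takes over 120 s, if anything falls off the work surface, if the arm or the gripper's body presses on something with over 40 N, if the wrist force passes 120 N, or if a joint passes its speed limit or range.

### The arm

A 6-joint arm with a two-finger parallel gripper is mounted at the origin on the work surface. World frame = base frame: x ahead of the robot, y to its left, z up, the work surface at z = 0. Lengths are in m, angles in rad, forces in N, time in s.
With the tool pointing down it reaches from about 0.35 to 0.975 m from the base axis. Payload 4.9 kg.
Tool frame: the origin (TCP) lies at the very end of the fingers, on their centre line; the grasp point (between the pads) lies 19 mm behind it (manip.grasp_offset is the distance from the TCP to the grasp point, in m); z points along the fingers, y is the line along which they close (so a half turn about z gives the same grasp; the last joint's range is limited). The gripper opens to 85 mm and grips with 20 to 120 N. Pads are 22 mm wide; open, the fingers measure 114 mm over their backs; the gripper's body (76 mm by 85 mm) begins 54 mm behind the grasp point. The pads swing forward as they close: fully open they stand 13 mm farther back than shut.
Start: joints at [-1.362, 0.053, 1.613, -0, 1.476, -0.119], TCP at [0.201, -0.592, 0.231] pointing down, gripper open.
Joint ranges: [-3.01, 3.01], [-1.01, 2.22], [0.06, 2.58], [-1.02, 4.17], [0.09, 2.62], [-3.14, 3.14]. Speed limits (rad/s): [2.57, 2.57, 3.14, 3.14, 3.14, 3.14].

### API

Orientations are given as a unit quaternion [w, x, y, z].
In Python, from plant import manip, eyes, job_done, models gives the robot as it stands.
- The arm moves only by the tool servo_tool, never from a script. Its argument "motion" is one flat list of numbers, 5 for each row, row after row: the opening, from -1 (shut) to 1 (fully open), then the shift along the tool's x, y, z normalised to -1 to 1, where 1 is 120 mm, then the turn about the tool's z normalised to -1 to 1, where 1 is 45 degrees. A call has 1 to 5 rows; each row is the pose to reach, as a shift and turn from the pose commanded when the call began, along the tool's axes at that moment; what a row does not reach only later rows make up. A row lasts 1/8 s, in which the tool goes at most 62.5 mm and 10.7 degrees, less where a joint would pass 70% of its speed; a pose out of reach is approached as far as the arm can. A call with a number of a shift or a turn outside -1 to 1 is refused whole. A call with a gripper value outside its range is refused whole. The fingers move at their own pace and stop on an object; the grip force is fixed at half the most. Time passes only in rows, so rows that repeat a pose let the fingers close. It gives the time, the measured TCP pose, the force, the opening and the grip force at its end, in the units of the state.
- manip.state(): the state, without advancing time (a new reading comes with each control period).
- eyes.grab_frame(name): name is "scene" or "top" or "wrist"; returns (picture, depth): 480x640x3 uint8, red, green, blue; 480x640 float32, m along the optical axis (not along the pixel's ray), 0 where there is no reading.
- eyes.camera_params(name): a dict with "fov_y" (degrees; the focal length in pixels is half the picture's height over the tangent of half this angle, whatever the lens; pixels are square), "cx", "cy" (the principal point, pixels), "D" ([k1, k2, p1, p2, k3] as OpenCV has them; the pictures are not rectified), "pose" (4x4, takes a point from camera to world coordinates); the wrist camera has in their place "T_tool_cam" (4x4, takes a point from camera to tool coordinates, whose origin is the TCP and whose axes are the flange's). Camera axes: x right, y up, looking along -z (the intrinsics and any distortion apply to the point x, -y, -z); pixel columns grow to the right and rows downward; lengths in m; the calibration is good to about 2 mm. A picture is of the moment at which its call begins: read the wrist's pose just before it. camera_params takes no time and is no camera call.
- job_done(): hands the job in; it is judged then, once.
Trained networks look in the newest picture that a camera, given by its name, has taken for a name from the list of things; names that differ only in an ending like _2 or _b are one class to them, and where a whole thing is asked for, a point or a joint stands for the part that bears it (a point fixed in the world has none). Each returns a list of dicts, best first, with "p" (0 to 1); they miss things now and then, are a little off and sometimes report something else, mostly with a low value. They report only what shows in the picture. A call takes as long as a camera call. They do not tell look-alikes from the thing itself.
- models.regions_of(camera, label): "mask" (480x640 bool, what is visible of it) and "pixel" ([column, row] in pixels, amid what is visible of it).
The state is a dict: "time": time; "joint_pos": joint angles; "joint_vel": joint speeds; "joint_efforts": joint torques, N m; "tool_pos": TCP position; "tool_rot": TCP orientation; "contact_force": force on the tool from outside, world axes, zero at the start; "ft_torque": the same for the moment, N m; "gripper_width": opening from 0.0 (shut) to 1.0 (fully open); "grasp_force": force on a finger pad.
Only numpy, scipy, OpenCV 4.12 (cv2) and the standard library are available. Lean on these libraries where they do the work, as an engineer would, in place of code of your own. Each camera call takes 0.05 s, during which the arm holds its last target. There are 200 camera calls.

## Working session

There is one attempt and no reset: what is moved stays moved. The work goes in short steps, Python scripts to look and compute and a tool call to move; the robot and the scene stay as the last step left them, time stands still between calls to the robot, and variables do not carry over. Pictures are saved under pics/ and viewed, at most 14 in all, crops included, and the job is handed in when it is done.

Besides the shell and the picture viewer there is one more tool, called after "Call:" by a JSON object that holds its "fn" and its "kwargs". servo_tool: Moves the arm, as the interface text tells. Its arguments: {"type":"object","properties":{"motion":{"type":"array","items":{"type":"number","minimum":-1,"maximum":1}}},"required":["motion"]}

```bash
ls; mkdir -p pics; cat > h.py <<'E'
import numpy as np, cv2
from plant import manip, eyes, job_done, models
from scipy.spatial.transform import Rotation as R
def cam(name, st=None):
    p=eyes.camera_params(name); f=240/np.tan(np.radians(p['fov_y'])/2)
    K=np.array([[f,0,p['cx']],[0,f,p['cy']],[0,0,1]]); 
    if 'pose' in p: T=np.array(p['pose'])
    else:
        st=st or manip.state(); q=st['tool_rot']; W=np.eye(4)
        W[:3,:3]=R.from_quat([q[1],q[2],q[3],q[0]]).as_matrix(); W[:3,3]=st['tool_pos']; T=W@np.array(p['T_tool_cam'])
    return K,np.array(p['D'],float),T
def rays(c,px):
    K,D,T=c; u=cv2.undistortPoints(np.array(px,float).reshape(-1,1,2),K,D).reshape(-1,2)
    return np.c_[u[:,0],-u[:,1],-np.ones(len(u))]@T[:3,:3].T, T[:3,3]
def at_z(c,px,z):
    d,o=rays(c,px); return o+d*((z-o[2])/d[:,2])[:,None]
def at_depth(c,px,dep):
    d,o=rays(c,px); return o+d*np.array(dep)[:,None]
def proj(c,P):
    K,D,T=c; p=(np.atleast_2d(P)-T[:3,3])@T[:3,:3]; p=p*[1,-1,-1]
    return cv2.projectPoints(p,np.zeros(3),np.zeros(3),K,D)[0].reshape(-1,2)
def save(n,im): cv2.imwrite('pics/'+n,im[...,::-1])
E
python3 - <<'E'
from h import *
print(manip.state())
for n in ['top','scene']:
    im,d=eyes.grab_frame(n); save(n+'0.png',im); np.save(n+'0.npy',d); c=cam(n); print(n,c[2].round(3).tolist())
    for l in ['tall_centre','square_centre','squat_centre','flask_centre','saucer_tall','stand','rack']:
        for r in models.regions_of(n,l):
            m=r['mask']; ys,xs=np.nonzero(m&(d>0)); P=at_depth(c,np.c_[xs,ys],d[ys,xs]) if len(xs) else np.zeros((1,3))
            print(l,round(r['p'],2),np.round(r['pixel']),m.sum(),np.median(P,0).round(3),P[:,2].max().round(3))
E
```

```text
pics
{'time': 0.0, 'joint_pos': array([-1.36199676e+00,  5.33539795e-02,  1.61432034e+00,  4.38310245e-05,
        1.47600113e+00, -1.19002778e-01]), 'joint_vel': array([9.11110127e-04, 2.57775218e-04, 8.28941513e-04, 2.75066573e-04,
       2.44403066e-04, 9.46670198e-06]), 'joint_efforts': array([ 4.37306071e-04, -3.93678153e+01, -3.70174634e+01, -1.07299599e-05,
        7.12155743e-03, -7.37081564e-06]), 'tool_pos': array([ 0.20110517, -0.59109269,  0.23004908]), 'tool_rot': array([-1.04132862e-03,  9.86598052e-01,  1.63166170e-01, -2.49484726e-05]), 'contact_force': array([-0.64871392, -0.06393603, -0.06493122]), 'ft_torque': array([ 0.00227001, -0.03072933, -0.01988606]), 'grasp_force': 0.0, 'gripper_width': 0.998775292659337}
top [[-0.015, 0.994, -0.109, 0.348], [-1.0, -0.015, -0.003, 0.031], [-0.005, 0.108, 0.994, 1.096], [0.0, 0.0, 0.0, 1.0]]
tall_centre 0.73 [204. 259.] 320 [0.432 0.267 0.078] 0.109
tall_centre 0.2 [256. 216.] 472 [0.518 0.167 0.065] 0.099
square_centre 0.88 [253. 213.] 482 [0.518 0.167 0.065] 0.099
squat_centre 0.93 [227. 331.] 481 [0.299 0.23  0.043] 0.072

[... 287 characters left out ...]
105
rack 0.72 [438. 204.] 6189 [ 0.547 -0.206  0.012] 0.065
scene [[-0.257, -0.781, 0.569, 1.004], [0.966, -0.203, 0.158, 0.178], [-0.008, 0.59, 0.807, 0.838], [0.0, 0.0, 0.0, 1.0]]
square_centre 0.87 [387. 289.] 798 [0.532 0.172 0.066] 0.099
squat_centre 0.93 [421. 276.] 792 [0.488 0.224 0.057] 0.086
squat_centre 0.88 [436. 208.] 705 [0.309 0.237 0.04 ] 0.071
squat_centre 0.6 [513. 297.] 816 [0.484 0.393 0.042] 0.072
flask_centre 0.83 [352. 305.] 804 [0.581 0.119 0.069] 0.102
saucer_tall 0.83 [448. 276.] 273 [0.446 0.283 0.015] 0.019
stand 0.8 [379. 311.] 3172 [0.546 0.174 0.014] 0.064
rack 0.6 [191. 268.] 6855 [ 0.558 -0.199  0.013] 0.065
rack 0.16 [420. 277.] 781 [0.489 0.224 0.057] 0.086
```

```bash
python3 - <<'E'
import cv2
a=cv2.imread('pics/top0.png')[130:370,110:530]; cv2.imwrite('pics/top0c.png',cv2.resize(a,(798,456),interpolation=cv2.INTER_CUBIC))
b=cv2.imread('pics/scene0.png')[170:380,60:560]; cv2.imwrite('pics/scene0c.png',cv2.resize(b,(800,336),interpolation=cv2.INTER_CUBIC))
E
```

```text
(no output)
```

View pics/top0c.png

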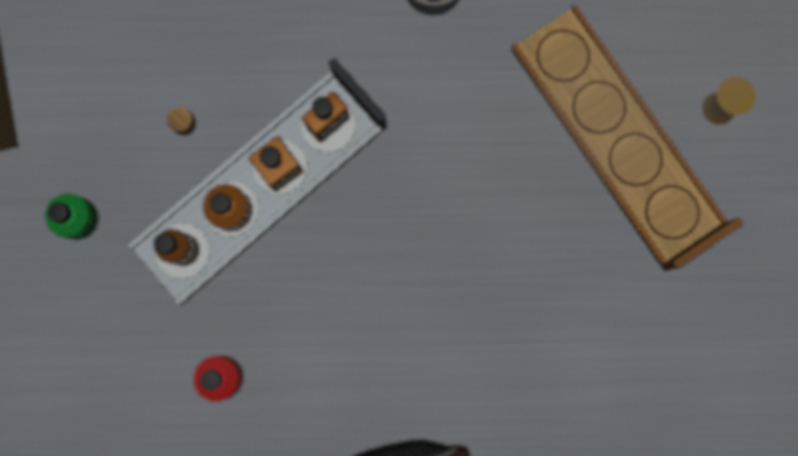

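View pics/scene0c.png

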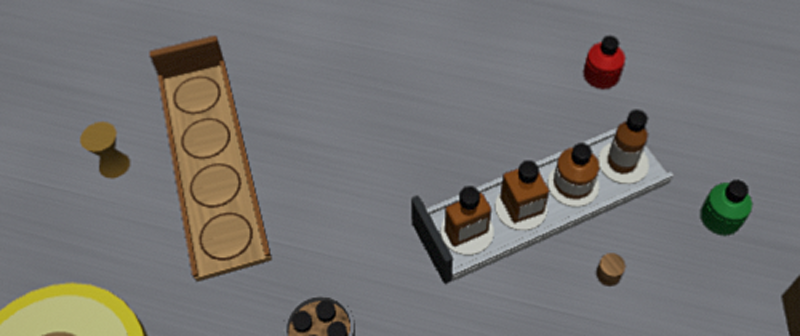

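The stand, counted from its raised end (top crop): flask (322,107), square (270,157), squat (221,204) and tall (165,243). The rack circles are at (563,55), (600,106), (636,159) and (672,212), with the raised end next to the last. There are three squat candidates: green (70,215) and red (218,378), both off the stand, and the amber one at (221,204). The amber one on the stand fits the description, and the enlarged crop confirms it.

```bash
cat > m.py <<'E'
from h import *
ct,cs=cam('top'),cam('scene')
T=lambda p:np.array(p,float)/1.9+[110,130]
S=lambda p:np.array(p,float)/1.6+[60,170]
def line(P):  # P ordered along y:-105..105
    y=np.array([-.105,-.035,.035,.105]); c=P.mean(0); s=(P-c).T@y/(y@y); return c.round(4),np.degrees(np.arctan2(s[1],s[0])).round(2),np.linalg.norm(s).round(3)
rt=at_z(ct,T([(563,55),(600,106),(636,159),(672,212)]),.012); rs=at_z(cs,S([(226,236),(215,185),(206,138),(197,95)]),.012)
print('rack',line(rt),line(rs))
zt=[.1055,.0815,.0935,.0975]
tt=[at_z(ct,T([p]),z)[0] for p,z in zip([(165,243),(221,204),(270,157),(322,107)],zt)]
ts=[at_z(cs,S([p]),z)[0] for p,z in zip([(636,121),(581,153),(528,172),(470,197)],zt)]
print(np.round(tt,4),np.round(ts,4)); print('stand',line(np.array(tt)),line(np.array(ts)))
E
python3 m.py; python3 -c "
from h import *
print(eyes.camera_params('wrist'))"
```

```text
rack (array([ 0.5562, -0.2014,  0.012 ]), np.float64(-147.47), np.float64(1.001)) (array([ 0.5565, -0.1981,  0.012 ]), np.float64(-147.46), np.float64(0.999))
[[0.434  0.2724 0.1055]
 [0.4752 0.2212 0.0815]
 [0.521  0.1694 0.0935]
 [0.5709 0.1159 0.0975]] [[0.4407 0.2759 0.1055]
 [0.481  0.2249 0.0815]
 [0.5276 0.1729 0.0935]
 [0.5755 0.12   0.0975]]
stand (array([0.5003, 0.1947, 0.0945]), np.float64(-48.8), np.float64(0.99)) (array([0.5062, 0.1984, 0.0945]), np.float64(-49.06), np.float64(0.983))
{'fov_y': 70.98179662564624, 'cx': 314.8646131045864, 'cy': 234.02026852356266, 'D': array([-0.05581125,  0.        ,  0.        ,  0.        ,  0.        ]), 'T_tool_cam': array([[ 5.89229183e-04,  9.60743352e-01,  2.77438036e-01,
         6.93818008e-02],
       [ 9.99999789e-01, -6.42003001e-04,  9.93773485e-05,
         1.42834850e-04],
       [ 2.73592179e-04,  2.77437919e-01, -9.60743528e-01,
        -1.43585435e-01],
       [ 0.00000000e+00,  0.00000000e+00,  0.00000000e+00,
         1.00000000e+00]])}
```

```bash
cat > plan.py <<'E'
"""plan(targets): targets = [(x,y,z,yaw_x_deg,grip,rows)], prints servo calls; splits moves into calls"""
from h import *
def cur():
    s=manip.state(); q=s['tool_rot']; M=R.from_quat([q[1],q[2],q[3],q[0]]).as_matrix()
    return np.array(s['tool_pos']),np.degrees(np.arctan2(M[1,0],M[0,0])),s
def plan(targets):
    p,yaw,s=cur(); print('at',p.round(4),round(yaw,2),'t',round(s['time'],2),'w',round(s['gripper_width'],3))
    for x,y,z,ty,g,n in targets:
        t=np.array([x,y,z]); dyaw=(ty-yaw+180)%360-180
        k=max(1,int(np.ceil(max(np.abs(t-p).max()/.118,np.linalg.norm((t-p)[:2])/.118,abs(dyaw)/44))))
        dp=(t-p)/k; dy=dyaw/k
        for i in range(k):
            a=np.radians(yaw); tx=np.array([np.cos(a),np.sin(a)]); tyv=np.array([np.sin(a),-np.cos(a)])
            sh=np.round(np.array([dp[:2]@tx,dp[:2]@tyv,-dp[2]])/.12,3); tn=round(-dy/45,3)
            print([v for j in range(n) for v in [g]+[round(float(c)*(j+1)/n,3) for c in [*sh,tn]]])
            d=sh*.12; p=p+np.array([*(tx*d[0]+tyv*d[1]),-d[2]]); yaw-=tn*45
E
python3 -c "
from plan import *
plan([(.53,-.185,.27,32.5,1,5)])"
```

```text
at [ 0.2012 -0.5917  0.2313] 18.78 t 0.8 w 0.999
[1, 0.147, -0.093, -0.013, -0.012, 1, 0.295, -0.186, -0.026, -0.024, 1, 0.442, -0.279, -0.038, -0.037, 1, 0.59, -0.372, -0.051, -0.049, 1, 0.737, -0.465, -0.064, -0.061]
[1, 0.152, -0.086, -0.013, -0.012, 1, 0.303, -0.172, -0.026, -0.024, 1, 0.455, -0.257, -0.038, -0.037, 1, 0.606, -0.343, -0.051, -0.049, 1, 0.758, -0.429, -0.064, -0.061]
[1, 0.156, -0.079, -0.013, -0.012, 1, 0.311, -0.157, -0.026, -0.024, 1, 0.467, -0.236, -0.038, -0.037, 1, 0.622, -0.314, -0.051, -0.049, 1, 0.778, -0.393, -0.064, -0.061]
[1, 0.159, -0.071, -0.013, -0.012, 1, 0.318, -0.142, -0.026, -0.024, 1, 0.478, -0.213, -0.038, -0.037, 1, 0.637, -0.284, -0.051, -0.049, 1, 0.796, -0.355, -0.064, -0.061]
[1, 0.162, -0.063, -0.013, -0.012, 1, 0.325, -0.126, -0.026, -0.024, 1, 0.487, -0.19, -0.038, -0.037, 1, 0.65, -0.253, -0.051, -0.049, 1, 0.812, -0.316, -0.064, -0.061]
```

Call:
{"fn": "servo_tool", "kwargs": {"motion": [1,0.3,-0.18,-0.02,-0.03,1,0.6,-0.37,-0.04,-0.05,1,0.92,-0.58,-0.08,-0.07]}}

```text
time: 1.18
tool_pos: [0.2838, -0.4893, 0.2408]
tool_rot: [-0.0, 0.982, 0.19, 0.0]
contact_force: [0.3, -0.7, 0.1]
gripper_width: 0.999
grasp_force: 0.0
```

Call:
{"fn": "servo_tool", "kwargs": {"motion": [1,0.3,-0.18,-0.02,-0.03,1,0.6,-0.35,-0.04,-0.05,1,0.95,-0.52,-0.08,-0.07]}}

```text
time: 1.55
tool_pos: [0.3663, -0.3887, 0.2506]
tool_rot: [0.0, 0.976, 0.217, 0.0]
contact_force: [1.1, 0.2, -0.2]
gripper_width: 1.0
grasp_force: 0.0
```

Call:
{"fn": "servo_tool", "kwargs": {"motion": [1,0.3,-0.15,-0.02,-0.03,1,0.6,-0.3,-0.04,-0.05,1,0.97,-0.48,-0.08,-0.07]}}

```text
time: 1.92
tool_pos: [0.4473, -0.2873, 0.2602]
tool_rot: [0.0, 0.97, 0.244, 0.0]
contact_force: [0.9, -1.0, -0.1]
gripper_width: 1.002
grasp_force: 0.0
```

Call:
{"fn": "servo_tool", "kwargs": {"motion": [1,0.3,-0.14,-0.02,-0.03,1,0.6,-0.28,-0.04,-0.05,1,0.95,-0.4,-0.08,-0.07,1,0.95,-0.4,-0.08,-0.07]}}

```text
time: 2.42
tool_pos: [0.5259, -0.1902, 0.2702]
tool_rot: [0.0, 0.962, 0.272, 0.0]
contact_force: [-0.4, -1.2, -0.2]
gripper_width: 1.001
grasp_force: 0.0
```

```bash
python3 -c "
from plan import *
p,y,s=cur(); im,d=eyes.grab_frame('wrist'); save('w_rack.png',im); np.savez('w_rack.npz',im=im,d=d,p=s['tool_pos'],q=s['tool_rot'])
c=cam('wrist',s)
a=np.radians(-147.5)
cs=[np.array([.5563,-.2,.012])+t*np.array([np.cos(a),np.sin(a),0]) for t in (-.105,-.035,.035,.105)]; print(proj(c,cs).round(0))
plan([(.505,.197,.27,131,1,2)])"
```

```text
[[335.  85.]
 [335. 150.]
 [335. 209.]
 [335. 263.]]
at [ 0.525  -0.1913  0.2699] 31.51 t 2.48 w 0.997
[1, 0.194, -0.355, -0.0, -0.277, 1, 0.387, -0.711, -0.0, -0.553]
[1, 0.326, -0.241, -0.0, -0.277, 1, 0.651, -0.482, -0.0, -0.553]
[1, 0.397, -0.082, -0.0, -0.277, 1, 0.793, -0.164, -0.0, -0.553]
[1, 0.395, 0.092, -0.0, -0.277, 1, 0.789, 0.185, -0.0, -0.553]
```

View pics/w_rack.png

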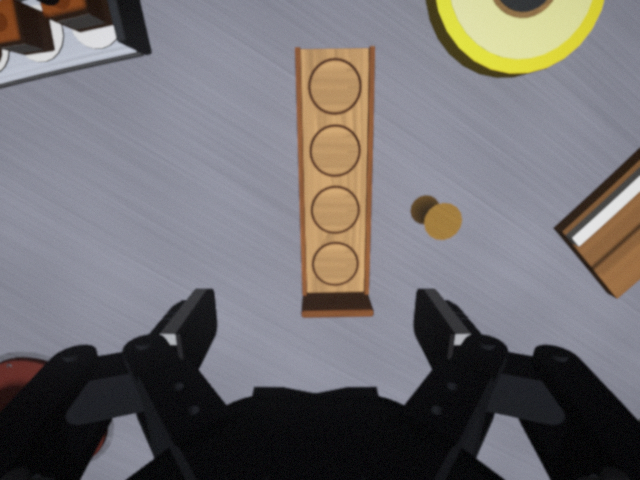

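The wrist picture shows the rack circles at (335,86), (335,151), (335,210) and (335,264), with the raised end at the bottom. That is within about 1 px of my prediction, so I accept the rack pose. Next is a look at the stand.

Call:
{"fn": "servo_tool", "kwargs": {"motion": [1,0.13,-0.24,0,-0.18,1,0.26,-0.48,0,-0.37,1,0.39,-0.71,0,-0.55]}}

```text
time: 2.85
tool_pos: [0.5194, -0.0952, 0.2695]
tool_rot: [0.0, 0.882, 0.472, -0.0]
contact_force: [0.0, 0.5, 0.0]
gripper_width: 0.998
grasp_force: 0.0
```

Call:
{"fn": "servo_tool", "kwargs": {"motion": [1,0.22,-0.16,0,-0.18,1,0.43,-0.32,0,-0.37,1,0.65,-0.48,0,-0.55]}}

```text
time: 3.22
tool_pos: [0.5152, 0.0017, 0.2696]
tool_rot: [0.0, 0.76, 0.65, -0.0]
contact_force: [0.1, -0.3, 0.3]
gripper_width: 1.0
grasp_force: 0.0
```

Call:
{"fn": "servo_tool", "kwargs": {"motion": [1,0.26,-0.05,0,-0.18,1,0.53,-0.11,0,-0.37,1,0.79,-0.16,0,-0.55]}}

```text
time: 3.6
tool_pos: [0.5115, 0.0984, 0.2696]
tool_rot: [0.0, 0.603, 0.798, -0.0]
contact_force: [0.3, 0.4, -0.1]
gripper_width: 1.0
grasp_force: 0.0
```

Call:
{"fn": "servo_tool", "kwargs": {"motion": [1,0.26,0.06,0,-0.18,1,0.53,0.12,0,-0.37,1,0.79,0.18,0,-0.55,1,0.79,0.18,0,-0.55]}}

```text
time: 4.1
tool_pos: [0.5068, 0.196, 0.2695]
tool_rot: [-0.0, 0.419, 0.908, -0.0]
contact_force: [1.7, 0.3, 0.8]
gripper_width: 1.001
grasp_force: 0.0
```

```bash
python3 -c "
from plan import *
p,y,s=cur(); print(p,y); im,d=eyes.grab_frame('wrist'); save('w_st.png',im); np.savez('w_st.npz',im=im,d=d,p=s['tool_pos'],q=s['tool_rot'])
c=cam('wrist',s)
P=[[.4373,.2741,.107],[.478,.223,.083],[.5243,.1711,.095],[.573,.118,.099]]; print(proj(c,P).round(0))"
```

```text
[0.50682658 0.1959587  0.26946778] 130.4352735149129
[[314.  97.]
 [311. 171.]
 [313. 243.]
 [316. 310.]]
```

View pics/w_st.png

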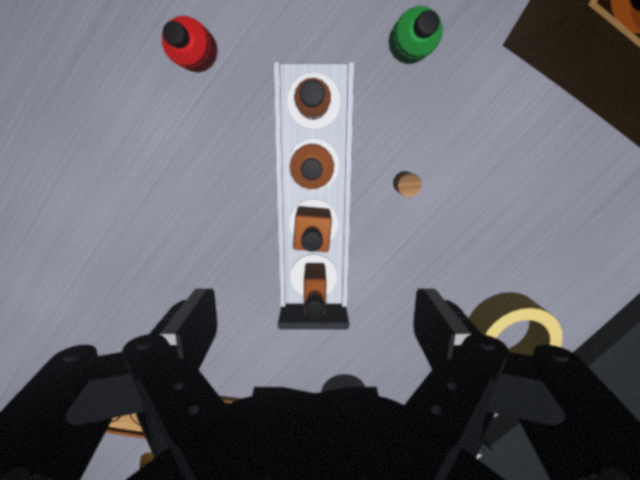

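Wrist picture: stoppers at tall (312,92), squat (312,169), square (312,239), flask (315,309), all upright on their saucers with the row vertical in the image. The red (190,45) and green (416,35) look-alikes are well clear of the stand.

```bash
python3 -c "
from plan import *
z=np.load('w_st.npz'); c=cam('wrist',dict(tool_pos=z['p'],tool_rot=z['q']))
for n,px,h in zip(['tall','squat','square','flask'],[(312,92),(312,169),(312,239),(315,309)],[.107,.083,.095,.099]): print(n,at_z(c,[px],h).round(4), z['d'][px[1],px[0]])
print('saucers',at_z(c,[(314,101),(314.5,164)],.015).round(4))
from m import line
print(line(np.array([at_z(c,[px],h)[0] for px,h in zip([(312,92),(312,169),(312,239),(315,309)],[.107,.083,.095,.099])])))
a=np.radians(-147.5)
for t in (-.105,-.035,.035,.105): print(t,(np.array([.5563,-.2])+t*np.array([np.cos(a),np.sin(a)])).round(4))
plan([(.574,.117,.16,131,1,3)])
"
```

```text
tall [[0.4339 0.2761 0.107 ]] 0.28326857
squat [[0.4772 0.2247 0.083 ]] 0.32254535
square [[0.5208 0.1736 0.095 ]] 0.3315213
flask [[0.5716 0.1185 0.099 ]] 0.34819642
saucers [[0.4337 0.2784 0.015 ]
 [0.4791 0.226  0.015 ]]
rack (array([ 0.5562, -0.2014,  0.012 ]), np.float64(-147.47), np.float64(1.001)) (array([ 0.5565, -0.1981,  0.012 ]), np.float64(-147.46), np.float64(0.999))
[[0.434  0.2724 0.1055]
 [0.4752 0.2212 0.0815]
 [0.521  0.1694 0.0935]
 [0.5709 0.1159 0.0975]] [[0.4407 0.2759 0.1055]
 [0.481  0.2249 0.0815]
 [0.5276 0.1729 0.0935]
 [0.5755 0.12   0.0975]]
stand (array([0.5003, 0.1947, 0.0945]), np.float64(-48.8), np.float64(0.99)) (array([0.5062, 0.1984, 0.0945]), np.float64(-49.06), np.float64(0.983))
(array([0.5009, 0.1982, 0.096 ]), np.float64(-48.9), np.float64(0.993))
-0.105 [ 0.6449 -0.1436]
-0.035 [ 0.5858 -0.1812]
0.035 [ 0.5268 -0.2188]
0.105 [ 0.4677 -0.2564]
at [0.507  0.1951 0.2695] 130.32 t 4.15 w 1.002
[1, -0.286, 0.002, 0.304, -0.005, 1, -0.572, 0.003, 0.608, -0.01, 1, -0.858, 0.005, 0.912, -0.015]
```

Call:
{"fn": "servo_tool", "kwargs": {"motion": [1,-0.28,0,0.3,0,1,-0.56,0,0.6,-0.01,1,-0.84,0,0.95,-0.01,1,-0.84,0,0.95,-0.01]}}

```text
time: 4.65
tool_pos: [0.5704, 0.1154, 0.151]
tool_rot: [-0.004, 0.419, 0.908, -0.002]
contact_force: [-0.3, -0.5, -0.3]
gripper_width: 0.994
grasp_force: 0.0
```

```bash
python3 -c "
from plan import *
plan([(.572,.118,.036,131,1,1)])
p,y,s=cur(); im,d=eyes.grab_frame('wrist'); save('w_fl.png',im)"
```

```text
at [0.5704 0.1154 0.151 ] 130.5 t 4.65 w 0.994
[1, 0.008, 0.024, 0.958, -0.011]
```

View pics/w_fl.png

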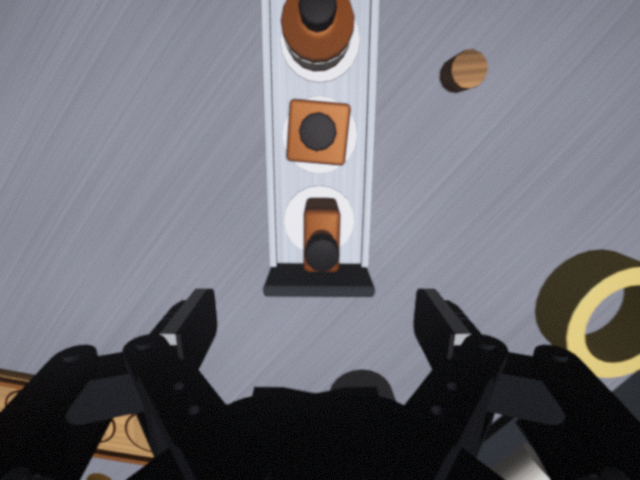

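Flask stopper at (322,252), square stopper at (318,131). I'll check these in world coordinates.

```bash
python3 -c "
from plan import *
p,y,s=cur();c=cam('wrist',s); print(at_z(c,[(322,252)],.099),at_z(c,[(318,131)],.095),at_z(c,[(318,8)],.083))"
```

```text
[[0.57267989 0.12033511 0.099     ]] [[0.52351879 0.17358383 0.095     ]] [[0.47895306 0.22541722 0.083     ]]
```

Call:
{"fn": "servo_tool", "kwargs": {"motion": [1,0.01,0.03,0.3,-0.01,1,0.01,0.03,0.6,-0.01,1,0.01,0.03,0.85,-0.01,1,0.01,0.03,0.96,-0.01,1,0.01,0.03,0.96,-0.01]}}

```text
time: 5.32
tool_pos: [0.5745, 0.1222, 0.0412]
tool_rot: [0.0, 0.413, 0.911, 0.0]
contact_force: [0.2, 0.2, -0.3]
gripper_width: 1.003
grasp_force: 0.0
```

Call:
{"fn": "servo_tool", "kwargs": {"motion": [-1,0,0,0,0,-1,0,0,0,0,-1,0,0,0,0,-1,0,0,0,0,-1,0,0,0,0]}}

```text
time: 5.95
tool_pos: [0.5747, 0.1221, 0.0413]
tool_rot: [0.0, 0.412, 0.911, 0.0]
contact_force: [-1.0, -0.8, 4.5]
gripper_width: 0.295
grasp_force: 59.3
```

Call:
{"fn": "servo_tool", "kwargs": {"motion": [-1,0,0,0,0,-1,0,0,0,0,-1,0,0,0,0]}}

```text
time: 6.32
tool_pos: [0.5747, 0.1221, 0.0413]
tool_rot: [0.0, 0.412, 0.911, 0.0]
contact_force: [-1.1, -0.6, 5.7]
gripper_width: 0.294
grasp_force: 59.4
```

Call:
{"fn": "servo_tool", "kwargs": {"motion": [-1,0,0,-0.15,0,-1,0,0,-0.4,0,-1,0,0,-0.7,0,-1,0,0,-0.9,0,-1,0,0,-0.9,0]}}

```text
time: 6.95
tool_pos: [0.576, 0.1224, 0.1517]
tool_rot: [0.002, 0.412, 0.911, 0.001]
contact_force: [0.3, 0.4, -1.3]
gripper_width: 0.296
grasp_force: 59.0
```

```bash
python3 -c "
from plan import *
print(cur()[2]['grasp_force']);plan([(.6449,-.1436,.15,32.5,-1,4)])"
```

```text
58.994595408439636
at [0.576  0.1224 0.1517] 131.28 t 6.95 w 0.296
[-1, -0.17, -0.086, 0.001, 0.183, -1, -0.341, -0.172, 0.003, 0.366, -1, -0.511, -0.258, 0.004, 0.549, -1, -0.681, -0.344, 0.005, 0.732]
[-1, -0.19, 0.021, 0.001, 0.183, -1, -0.38, 0.041, 0.003, 0.366, -1, -0.569, 0.061, 0.004, 0.549, -1, -0.759, 0.082, 0.005, 0.732]
[-1, -0.148, 0.12, 0.001, 0.183, -1, -0.296, 0.241, 0.003, 0.366, -1, -0.444, 0.361, 0.004, 0.549, -1, -0.592, 0.482, 0.005, 0.732]
```

Call:
{"fn": "servo_tool", "kwargs": {"motion": [-1,-0.17,-0.09,0,0.18,-1,-0.34,-0.17,0,0.37,-1,-0.51,-0.26,0,0.55,-1,-0.68,-0.34,0,0.73]}}

```text
time: 7.45
tool_pos: [0.5965, 0.0333, 0.1464]
tool_rot: [-0.001, 0.655, 0.756, -0.001]
contact_force: [-0.4, -0.4, -0.9]
gripper_width: 0.294
grasp_force: 59.0
```

Call:
{"fn": "servo_tool", "kwargs": {"motion": [-1,-0.19,0.02,0,0.18,-1,-0.38,0.04,0,0.37,-1,-0.57,0.06,0,0.55,-1,-0.76,0.08,0,0.73]}}

```text
time: 7.95
tool_pos: [0.6194, -0.0554, 0.1463]
tool_rot: [-0.001, 0.842, 0.54, -0.001]
contact_force: [-0.1, -0.6, -1.3]
gripper_width: 0.296
grasp_force: 59.0
```

Call:
{"fn": "servo_tool", "kwargs": {"motion": [-1,-0.15,0.12,0,0.18,-1,-0.3,0.24,0,0.37,-1,-0.44,0.36,0,0.55,-1,-0.59,0.48,0,0.73,-1,-0.59,0.48,0,0.73]}}

```text
time: 8.57
tool_pos: [0.6428, -0.1441, 0.1465]
tool_rot: [-0.001, 0.96, 0.281, -0.001]
contact_force: [-0.5, 0.9, -0.5]
gripper_width: 0.297
grasp_force: 59.1
```

Call:
{"fn": "servo_tool", "kwargs": {"motion": [-1,0,0,0,0,-1,0,0,0,0]}}

```text
time: 8.82
tool_pos: [0.6431, -0.1422, 0.1479]
tool_rot: [-0.0, 0.959, 0.283, -0.0]
contact_force: [0.4, -0.8, -1.3]
gripper_width: 0.296
grasp_force: 59.1
```

```bash
python3 -c "
from plan import *
print(cur()[2]['grasp_force']);plan([(.6449,-.1436,.039,32.5,-1,1)])"
```

```text
59.10009741783142
at [ 0.6431 -0.1422  0.1479] 32.83 t 8.82 w 0.296
[-1, 0.006, 0.018, 0.908, 0.007]
```

Call:
{"fn": "servo_tool", "kwargs": {"motion": [-1,0.01,0.02,0.25,0,-1,0.01,0.02,0.5,0,-1,0.01,0.02,0.75,0,-1,0.01,0.02,0.9,0,-1,0.01,0.02,0.9,0]}}

```text
time: 9.45
tool_pos: [0.6457, -0.144, 0.04]
tool_rot: [-0.0, 0.959, 0.282, -0.0]
contact_force: [0.6, 0.5, -0.8]
gripper_width: 0.297
grasp_force: 60.1
```

Call:
{"fn": "servo_tool", "kwargs": {"motion": [-1,0,0,0.01,0,-1,0,0,0.02,0,-1,0,0,0.025,0,-1,0,0,0.025,0]}}

```text
time: 9.95
tool_pos: [0.646, -0.1446, 0.0379]
tool_rot: [0.0, 0.959, 0.282, 0.0]
contact_force: [-0.5, 1.1, -0.7]
gripper_width: 0.298
grasp_force: 60.3
```

Call:
{"fn": "servo_tool", "kwargs": {"motion": [-1,0,0,0.01,0,-1,0,0,0.015,0,-1,0,0,0.015,0]}}

```text
time: 10.32
tool_pos: [0.6462, -0.1446, 0.0378]
tool_rot: [-0.0, 0.959, 0.282, -0.0]
contact_force: [-4.1, 1.0, 8.9]
gripper_width: 0.297
grasp_force: 61.5
```

Call:
{"fn": "servo_tool", "kwargs": {"motion": [1,0,0,0,0,1,0,0,0,0,1,0,0,0,0,1,0,0,0,0,1,0,0,0,0]}}

```text
time: 10.95
tool_pos: [0.6458, -0.1446, 0.0356]
tool_rot: [-0.0, 0.959, 0.282, -0.0]
contact_force: [0.8, 0.6, -0.4]
gripper_width: 1.001
grasp_force: 0.0
```

Call:
{"fn": "servo_tool", "kwargs": {"motion": [1,0,0,-0.2,0,1,0,0,-0.5,0,1,0,0,-0.8,0,1,0,0,-1,0,1,0,0,-1,0]}}

```text
time: 11.58
tool_pos: [0.6475, -0.1451, 0.1587]
tool_rot: [0.002, 0.959, 0.282, 0.002]
contact_force: [-0.3, -0.2, -1.2]
gripper_width: 1.0
grasp_force: 0.0
```

```bash
python3 -c "
from plan import *
p,y,s=cur(); im,d=eyes.grab_frame('wrist'); save('w_p1.png',im)
c=cam('wrist',s); print(proj(c,[[.6449,-.1436,.096],[.6449,-.1436,.012]]))
plan([(.523,.173,.16,131,1,3)])"
```

```text
[[310.52862087 250.9262218 ]
 [311.33883757 220.41683745]]
at [ 0.6463 -0.1447  0.1564] 32.73 t 11.62 w 1.007
[1, 0.063, -0.309, -0.003, -0.243, 1, 0.126, -0.619, -0.007, -0.485, 1, 0.189, -0.928, -0.01, -0.728]
[1, 0.22, -0.226, -0.003, -0.243, 1, 0.441, -0.452, -0.007, -0.485, 1, 0.661, -0.678, -0.01, -0.728]
[1, 0.308, -0.071, -0.003, -0.243, 1, 0.615, -0.141, -0.007, -0.485, 1, 0.923, -0.212, -0.01, -0.728]
```

View pics/w_p1.png

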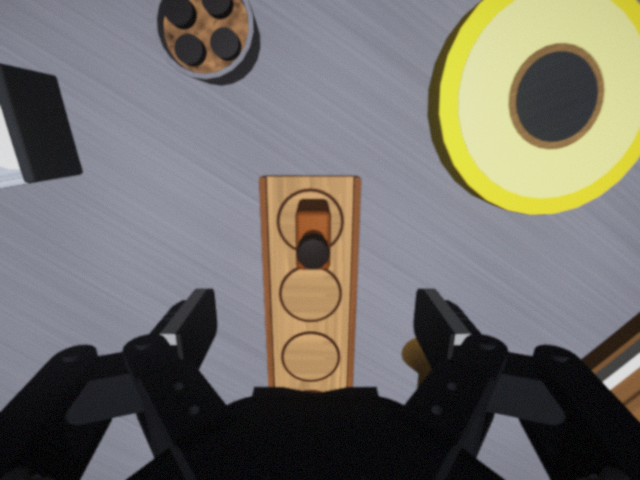

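The flask stands upright in the last place, with its stopper at (313,251) against (311,251) predicted. Next is the square bottle.

Call:
{"fn": "servo_tool", "kwargs": {"motion": [1,0.05,-0.23,0,-0.18,1,0.09,-0.46,0,-0.37,1,0.14,-0.7,0,-0.55,1,0.19,-0.93,0,-0.73]}}

```text
time: 12.12
tool_pos: [0.603, -0.0373, 0.153]
tool_rot: [-0.001, 0.839, 0.543, -0.001]
contact_force: [0.3, 0.9, 1.0]
gripper_width: 0.998
grasp_force: 0.0
```

Call:
{"fn": "servo_tool", "kwargs": {"motion": [1,0.17,-0.17,0,-0.18,1,0.33,-0.34,0,-0.37,1,0.5,-0.51,0,-0.55,1,0.66,-0.68,0,-0.73]}}

```text
time: 12.62
tool_pos: [0.5614, 0.0684, 0.1531]
tool_rot: [-0.001, 0.651, 0.759, -0.001]
contact_force: [-0.0, -0.3, 0.1]
gripper_width: 1.003
grasp_force: 0.0
```

Call:
{"fn": "servo_tool", "kwargs": {"motion": [1,0.23,-0.05,0,-0.18,1,0.46,-0.11,0,-0.37,1,0.7,-0.16,0,-0.55,1,0.92,-0.21,0,-0.73,1,0.92,-0.21,0,-0.73]}}

```text
time: 13.25
tool_pos: [0.5203, 0.1739, 0.1534]
tool_rot: [-0.001, 0.412, 0.911, -0.001]
contact_force: [-0.3, -0.5, 0.0]
gripper_width: 1.001
grasp_force: 0.0
```

Call:
{"fn": "servo_tool", "kwargs": {"motion": [1,0,0,0,0,1,0,0,0,0]}}

```text
time: 13.5
tool_pos: [0.5221, 0.1722, 0.1552]
tool_rot: [-0.0, 0.413, 0.911, -0.0]
contact_force: [-0.1, -0.7, -0.1]
gripper_width: 1.001
grasp_force: 0.0
```

```bash
python3 -c "
from plan import *
plan([(.523,.173,.035,131,1,1)])"
```

```text
at [0.5221 0.1722 0.1552] 131.17 t 13.5 w 1.001
[1, 0.0, 0.005, 0.501, 0.002]
[1, 0.0, 0.005, 0.501, 0.002]
```

Call:
{"fn": "servo_tool", "kwargs": {"motion": [1,0,0,0.3,0,1,0,0,0.6,0,1,0,0,0.85,0,1,0,0,0.99,0,1,0,0,0.99,0]}}

```text
time: 14.12
tool_pos: [0.5213, 0.1724, 0.0357]
tool_rot: [-0.001, 0.413, 0.911, -0.001]
contact_force: [-0.2, -0.8, -0.0]
gripper_width: 1.001
grasp_force: 0.0
```

Call:
{"fn": "servo_tool", "kwargs": {"motion": [-1,0,0,0,0,-1,0,0,0,0,-1,0,0,0,0,-1,0,0,0,0,-1,0,0,0,0]}}

```text
time: 14.75
tool_pos: [0.5235, 0.1733, 0.0387]
tool_rot: [0.001, 0.412, 0.911, 0.001]
contact_force: [-0.1, -0.6, 6.7]
gripper_width: 0.47
grasp_force: 59.0
```

Call:
{"fn": "servo_tool", "kwargs": {"motion": [-1,0,0,0,0,-1,0,0,0,0]}}

```text
time: 15.0
tool_pos: [0.5235, 0.1733, 0.0387]
tool_rot: [0.001, 0.412, 0.911, 0.001]
contact_force: [-0.3, 0.6, 6.0]
gripper_width: 0.465
grasp_force: 59.0
```

Call:
{"fn": "servo_tool", "kwargs": {"motion": [-1,0,0,-0.15,0,-1,0,0,-0.4,0,-1,0,0,-0.7,0,-1,0,0,-0.95,0,-1,0,0,-0.95,0]}}

```text
time: 15.62
tool_pos: [0.5238, 0.1734, 0.1544]
tool_rot: [0.003, 0.412, 0.911, 0.002]
contact_force: [0.2, 0.5, -2.1]
gripper_width: 0.468
grasp_force: 58.6
```

```bash
python3 -c "
from plan import *
print(cur()[2]['grasp_force']);plan([(.5858,-.1812,.15,32.5,-1,1)])"
```

```text
58.6165148857981
at [0.5238 0.1734 0.1544] 131.29 t 15.62 w 0.468
[-1, -0.64, -0.39, 0.009, 0.549]
[-1, -0.745, -0.087, 0.009, 0.549]
[-1, -0.713, 0.232, 0.009, 0.549]
[-1, -0.551, 0.509, 0.009, 0.549]
```

Call:
{"fn": "servo_tool", "kwargs": {"motion": [-1,-0.21,-0.13,0,0.18,-1,-0.43,-0.26,0,0.37,-1,-0.64,-0.39,0,0.55]}}

```text
time: 16.0
tool_pos: [0.5362, 0.0836, 0.1487]
tool_rot: [-0.001, 0.6, 0.8, -0.001]
contact_force: [1.1, 0.1, -1.6]
gripper_width: 0.469
grasp_force: 58.5
```

Call:
{"fn": "servo_tool", "kwargs": {"motion": [-1,-0.25,-0.03,0,0.18,-1,-0.5,-0.06,0,0.37,-1,-0.74,-0.09,0,0.55]}}

```text
time: 16.38
tool_pos: [0.5511, -0.0046, 0.1486]
tool_rot: [-0.001, 0.758, 0.653, -0.001]
contact_force: [0.1, -0.5, -1.7]
gripper_width: 0.471
grasp_force: 58.5
```

Call:
{"fn": "servo_tool", "kwargs": {"motion": [-1,-0.24,0.08,0,0.18,-1,-0.48,0.15,0,0.37,-1,-0.71,0.23,0,0.55]}}

```text
time: 16.75
tool_pos: [0.5662, -0.0926, 0.1485]
tool_rot: [-0.001, 0.88, 0.475, -0.001]
contact_force: [0.1, 0.3, -2.0]
gripper_width: 0.465
grasp_force: 58.5
```

Call:
{"fn": "servo_tool", "kwargs": {"motion": [-1,-0.18,0.17,0,0.18,-1,-0.37,0.34,0,0.37,-1,-0.55,0.51,0,0.55,-1,-0.55,0.51,0,0.55,-1,-0.55,0.51,0,0.55]}}

```text
time: 17.38
tool_pos: [0.582, -0.1799, 0.1492]
tool_rot: [-0.001, 0.96, 0.279, -0.001]
contact_force: [-0.6, 1.0, -1.6]
gripper_width: 0.469
grasp_force: 58.7
```

```bash
python3 -c "
from plan import *
print(cur()[2]['grasp_force']);plan([(.5858,-.1812,.0378,32.5,-1,1)])"
```

```text
58.71972165070474
at [ 0.582  -0.1799  0.1492] 32.34 t 17.38 w 0.469
[-1, 0.021, 0.026, 0.929, -0.004]
```

Call:
{"fn": "servo_tool", "kwargs": {"motion": [-1,0.01,0.02,0.25,0,-1,0.01,0.02,0.5,0,-1,0.01,0.02,0.75,0,-1,0.01,0.02,0.91,0,-1,0.01,0.02,0.92,0]}}

```text
time: 18.0
tool_pos: [0.5839, -0.1808, 0.0385]
tool_rot: [-0.001, 0.96, 0.279, -0.001]
contact_force: [-0.2, -0.5, -2.0]
gripper_width: 0.468
grasp_force: 58.7
```

Call:
{"fn": "servo_tool", "kwargs": {"motion": [-1,0,0,0.01,0,-1,0,0,0.02,0,-1,0,0,0.025,0,-1,0,0,0.025,0]}}

```text
time: 18.5
tool_pos: [0.5855, -0.1823, 0.038]
tool_rot: [0.0, 0.961, 0.278, 0.0]
contact_force: [0.1, -0.3, -1.7]
gripper_width: 0.467
grasp_force: 58.7
```

Call:
{"fn": "servo_tool", "kwargs": {"motion": [-1,0,0,0.01,0,-1,0,0,0.015,0,-1,0,0,0.015,0]}}

```text
time: 18.88
tool_pos: [0.5853, -0.1821, 0.0358]
tool_rot: [-0.0, 0.961, 0.278, -0.0]
contact_force: [0.1, -0.4, -0.5]
gripper_width: 0.466
grasp_force: 58.9
```

Call:
{"fn": "servo_tool", "kwargs": {"motion": [-1,0,0,0.01,0,-1,0,0,0.015,0,-1,0,0,0.015,0]}}

```text
time: 19.25
tool_pos: [0.5854, -0.1821, 0.0357]
tool_rot: [-0.0, 0.961, 0.278, -0.0]
contact_force: [-5.2, 2.8, 8.7]
gripper_width: 0.469
grasp_force: 60.0
```

Call:
{"fn": "servo_tool", "kwargs": {"motion": [1,0,0,0,0,1,0,0,0,0,1,0,0,0,0,1,0,0,0,0,1,0,0,0,0]}}

```text
time: 19.88
tool_pos: [0.5852, -0.1821, 0.0338]
tool_rot: [-0.0, 0.961, 0.278, -0.0]
contact_force: [-1.3, -0.9, 1.0]
gripper_width: 1.0
grasp_force: 0.0
```

Call:
{"fn": "servo_tool", "kwargs": {"motion": [1,0,0,-0.2,0,1,0,0,-0.5,0,1,0,0,-0.8,0,1,0,0,-1,0,1,0,0,-1,0]}}

```text
time: 20.5
tool_pos: [0.5868, -0.1828, 0.1567]
tool_rot: [0.002, 0.961, 0.278, 0.002]
contact_force: [1.1, -0.1, 0.2]
gripper_width: 0.999
grasp_force: 0.0
```

```bash
python3 -c "
from plan import *
p,y,s=cur(); c=cam('wrist',s); im,d=eyes.grab_frame('wrist'); save('w_p2.png',im)
for l in ['square_centre','flask_centre']:
  for r in models.regions_of('wrist',l):
    m=r['mask']; ys,xs=np.nonzero(m&(d>0)); P=at_depth(c,np.c_[xs,ys],d[ys,xs]); q=P[P[:,2]>P[:,2].max()-.005]
    print(l,round(r['p'],2),np.round(r['pixel']),q.mean(0).round(4),len(q))
plan([(.479,.2255,.155,131,1,3)])"
```

```text
square_centre 0.78 [311. 234.] [ 0.5843 -0.1824  0.0929] 795
flask_centre 0.94 [313. 139.] [ 0.6439 -0.1458  0.0969] 1080
at [ 0.5844 -0.1817  0.1521] 32.28 t 20.65 w 0.999
[1, 0.089, -0.278, -0.002, -0.183, 1, 0.178, -0.557, -0.004, -0.365, 1, 0.267, -0.835, -0.006, -0.548]
[1, 0.197, -0.216, -0.002, -0.183, 1, 0.394, -0.431, -0.004, -0.365, 1, 0.591, -0.647, -0.006, -0.548]
[1, 0.269, -0.114, -0.002, -0.183, 1, 0.538, -0.227, -0.004, -0.365, 1, 0.807, -0.341, -0.006, -0.548]
[1, 0.292, 0.009, -0.002, -0.183, 1, 0.584, 0.018, -0.004, -0.365, 1, 0.876, 0.027, -0.006, -0.548]
```

The square bottle is placed: its stopper top measures (.584,-.182,.093) against a target of (.586,-.181,.092). Next is the squat bottle.

Call:
{"fn": "servo_tool", "kwargs": {"motion": [1,0.09,-0.28,0,-0.18,1,0.18,-0.56,0,-0.37,1,0.27,-0.84,0,-0.55]}}

```text
time: 21.02
tool_pos: [0.5574, -0.0784, 0.1516]
tool_rot: [-0.001, 0.878, 0.479, -0.001]
contact_force: [-0.3, 0.7, 0.8]
gripper_width: 1.001
grasp_force: 0.0
```

Call:
{"fn": "servo_tool", "kwargs": {"motion": [1,0.2,-0.22,0,-0.18,1,0.39,-0.43,0,-0.37,1,0.59,-0.65,0,-0.55]}}

```text
time: 21.4
tool_pos: [0.5304, 0.0234, 0.1517]
tool_rot: [-0.001, 0.754, 0.656, -0.001]
contact_force: [0.2, 1.0, 0.2]
gripper_width: 1.001
grasp_force: 0.0
```

Call:
{"fn": "servo_tool", "kwargs": {"motion": [1,0.27,-0.11,0,-0.18,1,0.54,-0.23,0,-0.37,1,0.81,-0.34,0,-0.55]}}

```text
time: 21.78
tool_pos: [0.5039, 0.1252, 0.1518]
tool_rot: [-0.001, 0.596, 0.803, -0.001]
contact_force: [0.1, 0.6, 0.1]
gripper_width: 0.998
grasp_force: 0.0
```

Call:
{"fn": "servo_tool", "kwargs": {"motion": [1,0.29,0.01,0,-0.18,1,0.58,0.02,0,-0.37,1,0.88,0.03,0,-0.55,1,0.88,0.03,0,-0.55]}}

```text
time: 22.28
tool_pos: [0.4772, 0.2278, 0.1519]
tool_rot: [-0.001, 0.411, 0.912, -0.001]
contact_force: [-0.3, -1.1, 0.2]
gripper_width: 0.999
grasp_force: 0.0
```

Call:
{"fn": "servo_tool", "kwargs": {"motion": [1,0,0,0,0,1,0,0,0,0,1,0,0,0,0]}}

```text
time: 22.65
tool_pos: [0.4791, 0.2257, 0.1538]
tool_rot: [-0.0, 0.413, 0.911, -0.0]
contact_force: [0.4, -0.5, -0.3]
gripper_width: 0.998
grasp_force: 0.0
```

```bash
python3 -c "
from plan import *
plan([(.479,.2255,.05,131,1,1)])
p,y,s=cur(); c=cam('wrist',s); im,d=eyes.grab_frame('wrist')
for l in ['squat_centre','tall_centre']:
  for r in models.regions_of('wrist',l):
    m=r['mask']; ys,xs=np.nonzero(m&(d>0)); P=at_depth(c,np.c_[xs,ys],d[ys,xs]); q=P[P[:,2]>P[:,2].max()-.005]
    print(l,round(r['p'],2),np.round(r['pixel']),q.mean(0).round(4),len(q),im[m].mean(0).round())
"
```

```text
at [0.4791 0.2257 0.1538] 131.19 t 22.65 w 0.998
[1, -0.001, -0.002, 0.865, 0.004]
squat_centre 0.68 [467.  49.] [0.4712 0.3962 0.0688] 981 [33. 78. 43.]
squat_centre 0.61 [313. 231.] [0.4762 0.2247 0.0838] 774 [106.  73.  58.]
squat_centre 0.23 [317. 143.] [0.4337 0.2759 0.1079] 1239 [87. 69. 63.]
tall_centre 0.81 [316. 143.] [0.4337 0.2759 0.1079] 1239 [89. 72. 66.]
```

Call:
{"fn": "servo_tool", "kwargs": {"motion": [1,0,0,0.3,0,1,0,0,0.6,0,1,0,0,0.85,0,1,0,0,1,0,1,0,0,1,0]}}

```text
time: 23.42
tool_pos: [0.4779, 0.2262, 0.0327]
tool_rot: [-0.001, 0.413, 0.911, -0.001]
contact_force: [0.1, -0.4, 0.1]
gripper_width: 1.002
grasp_force: 0.0
```

Call:
{"fn": "servo_tool", "kwargs": {"motion": [1,0,0,0.04,0,1,0,0,0.08,0,1,0,0,0.08,0]}}

```text
time: 23.8
tool_pos: [0.479, 0.2266, 0.0245]
tool_rot: [0.0, 0.412, 0.911, 0.0]
contact_force: [0.4, -0.6, -0.3]
gripper_width: 0.997
grasp_force: 0.0
```

Call:
{"fn": "servo_tool", "kwargs": {"motion": [-1,0,0,0,0,-1,0,0,0,0,-1,0,0,0,0,-1,0,0,0,0,-1,0,0,0,0]}}

```text
time: 24.42
tool_pos: [0.4794, 0.2267, 0.025]
tool_rot: [0.0, 0.412, 0.911, 0.0]
contact_force: [-0.3, 0.6, 3.6]
gripper_width: 0.539
grasp_force: 62.0
```

Call:
{"fn": "servo_tool", "kwargs": {"motion": [-1,0,0,0,0,-1,0,0,0,0]}}

```text
time: 24.68
tool_pos: [0.4794, 0.2267, 0.025]
tool_rot: [0.0, 0.412, 0.911, 0.0]
contact_force: [-0.6, 0.4, 5.2]
gripper_width: 0.54
grasp_force: 62.0
```

Call:
{"fn": "servo_tool", "kwargs": {"motion": [-1,0,0,-0.15,0,-1,0,0,-0.4,0,-1,0,0,-0.7,0,-1,0,0,-0.95,0,-1,0,0,-0.95,0]}}

```text
time: 25.3
tool_pos: [0.4805, 0.2271, 0.1415]
tool_rot: [0.002, 0.412, 0.911, 0.002]
contact_force: [-0.1, 0.1, -1.6]
gripper_width: 0.541
grasp_force: 61.8
```

```bash
python3 -c "
from plan import *
print(cur()[2]['grasp_force']);plan([(.5278,-.2198,.14,32.5,-1,1)])"
```

```text
61.756818825379014
at [0.4805 0.2271 0.1415] 131.29 t 25.3 w 0.541
[-1, -0.765, -0.54, 0.003, 0.549]
[-1, -0.92, -0.171, 0.003, 0.549]
[-1, -0.908, 0.229, 0.003, 0.549]
[-1, -0.729, 0.588, 0.003, 0.549]
```

Call:
{"fn": "servo_tool", "kwargs": {"motion": [-1,-0.19,-0.14,0,0.14,-1,-0.38,-0.27,0,0.27,-1,-0.57,-0.4,0,0.41,-1,-0.76,-0.54,0,0.55]}}

```text
time: 25.8
tool_pos: [0.4889, 0.1143, 0.136]
tool_rot: [-0.001, 0.599, 0.8, -0.001]
contact_force: [0.2, 0.5, -1.1]
gripper_width: 0.536
grasp_force: 61.8
```

Call:
{"fn": "servo_tool", "kwargs": {"motion": [-1,-0.23,-0.04,0,0.14,-1,-0.46,-0.09,0,0.27,-1,-0.69,-0.13,0,0.41,-1,-0.92,-0.17,0,0.55]}}

```text
time: 26.3
tool_pos: [0.5008, 0.0029, 0.136]
tool_rot: [-0.001, 0.757, 0.653, -0.001]
contact_force: [0.2, -0.4, -1.8]
gripper_width: 0.538
grasp_force: 61.8
```

Call:
{"fn": "servo_tool", "kwargs": {"motion": [-1,-0.23,0.06,0,0.14,-1,-0.46,0.12,0,0.27,-1,-0.69,0.17,0,0.41,-1,-0.91,0.23,0,0.55]}}

```text
time: 26.8
tool_pos: [0.5125, -0.1089, 0.1359]
tool_rot: [-0.001, 0.88, 0.476, -0.001]
contact_force: [1.1, -0.1, -0.5]
gripper_width: 0.543
grasp_force: 61.8
```

Call:
{"fn": "servo_tool", "kwargs": {"motion": [-1,-0.18,0.15,0,0.14,-1,-0.37,0.3,0,0.27,-1,-0.55,0.44,0,0.41,-1,-0.73,0.59,0,0.55,-1,-0.73,0.59,0,0.55]}}

```text
time: 27.42
tool_pos: [0.5245, -0.2213, 0.1361]
tool_rot: [-0.001, 0.961, 0.277, -0.001]
contact_force: [-1.2, 0.3, -1.1]
gripper_width: 0.536
grasp_force: 61.8
```

Call:
{"fn": "servo_tool", "kwargs": {"motion": [-1,0,0,0,0,-1,0,0,0,0]}}

```text
time: 27.68
tool_pos: [0.5252, -0.2194, 0.1375]
tool_rot: [-0.001, 0.96, 0.279, -0.0]
contact_force: [0.3, -0.3, -1.0]
gripper_width: 0.537
grasp_force: 61.8
```

```bash
python3 -c "
from plan import *
print(cur()[2]['grasp_force']);plan([(.5268,-.2188,.0250,32.5,-1,1)])"
```

```text
61.80167042417452
at [ 0.5252 -0.2194  0.1375] 32.36 t 27.68 w 0.537
[-1, 0.014, 0.003, 0.938, -0.003]
```

Call:
{"fn": "servo_tool", "kwargs": {"motion": [-1,0,0,0.25,0,-1,0,0,0.5,0,-1,0,0,0.75,0,-1,0,0,0.9,0,-1,0,0,0.92,0]}}

```text
time: 28.3
tool_pos: [0.5247, -0.2195, 0.0265]
tool_rot: [-0.001, 0.96, 0.278, -0.001]
contact_force: [0.3, -0.6, -1.1]
gripper_width: 0.539
grasp_force: 61.8
```

Call:
{"fn": "servo_tool", "kwargs": {"motion": [-1,0,0,0.01,0,-1,0,0,0.02,0,-1,0,0,0.03,0,-1,0,0,0.03,0]}}

```text
time: 28.8
tool_pos: [0.5258, -0.2205, 0.0246]
tool_rot: [0.0, 0.961, 0.278, 0.0]
contact_force: [0.4, 0.1, -1.9]
gripper_width: 0.533
grasp_force: 61.8
```

Call:
{"fn": "servo_tool", "kwargs": {"motion": [-1,0,0,0.01,0,-1,0,0,0.015,0,-1,0,0,0.015,0]}}

```text
time: 29.18
tool_pos: [0.5255, -0.2204, 0.0224]
tool_rot: [-0.0, 0.961, 0.278, -0.0]
contact_force: [0.7, 0.0, -1.2]
gripper_width: 0.536
grasp_force: 61.8
```

Call:
{"fn": "servo_tool", "kwargs": {"motion": [-1,0,0,0.01,0,-1,0,0,0.015,0,-1,0,0,0.015,0]}}

```text
time: 29.55
tool_pos: [0.5258, -0.2205, 0.022]
tool_rot: [-0.0, 0.961, 0.278, -0.0]
contact_force: [-4.2, 1.7, 6.7]
gripper_width: 0.539
grasp_force: 62.7
```

Call:
{"fn": "servo_tool", "kwargs": {"motion": [1,0,0,0,0,1,0,0,0,0,1,0,0,0,0,1,0,0,0,0,1,0,0,0,0]}}

```text
time: 30.18
tool_pos: [0.5256, -0.2204, 0.0206]
tool_rot: [-0.0, 0.961, 0.278, -0.0]
contact_force: [-0.5, -0.3, -0.7]
gripper_width: 1.006
grasp_force: 0.0
```

Call:
{"fn": "servo_tool", "kwargs": {"motion": [1,0,0,-0.2,0,1,0,0,-0.5,0,1,0,0,-0.8,0,1,0,0,-1,0,1,0,0,-1,0]}}

```text
time: 30.8
tool_pos: [0.5271, -0.2213, 0.1433]
tool_rot: [0.002, 0.961, 0.278, 0.002]
contact_force: [-0.8, 0.1, -0.9]
gripper_width: 1.002
grasp_force: 0.0
```

```bash
cat > chk.py <<'E'
from plan import *
import sys
p,y,s=cur(); c=cam('wrist',s); im,d=eyes.grab_frame('wrist'); save(sys.argv[1],im)
for l in sys.argv[2:]:
  for r in models.regions_of('wrist',l):
    m=r['mask']; ys,xs=np.nonzero(m&(d>0)); P=at_depth(c,np.c_[xs,ys],d[ys,xs]); q=P[P[:,2]>P[:,2].max()-.005]
    print(l,round(r['p'],2),np.round(r['pixel']),q.mean(0).round(4),len(q))
E
python3 chk.py w_p3.png squat_centre square_centre; python3 -c "
from plan import *
plan([(.434,.2765,.165,131,1,1)])"
```

```text
squat_centre 0.83 [312. 238.] [ 0.5249 -0.2208  0.081 ] 805
square_centre 0.89 [311. 137.] [ 0.5838 -0.1827  0.0928] 1191
at [ 0.5248 -0.22    0.139 ] 32.28 t 30.95 w 0.999
[1, 0.314, -0.78, -0.043, -0.439]
[1, 0.559, -0.628, -0.043, -0.439]
[1, 0.739, -0.402, -0.043, -0.439]
[1, 0.831, -0.129, -0.043, -0.439]
[1, 0.826, 0.16, -0.043, -0.439]
```

The squat bottle is placed: its top measures (.525,-.221,.081) against a target of (.527,-.219,.080). Next is the tall bottle.

Call:
{"fn": "servo_tool", "kwargs": {"motion": [1,0.1,-0.26,-0.02,-0.15,1,0.21,-0.52,-0.04,-0.29,1,0.31,-0.78,-0.06,-0.44]}}

```text
time: 31.32
tool_pos: [0.5057, -0.1201, 0.1457]
tool_rot: [-0.001, 0.898, 0.441, -0.001]
contact_force: [1.2, -0.2, 0.1]
gripper_width: 1.002
grasp_force: 0.0
```

Call:
{"fn": "servo_tool", "kwargs": {"motion": [1,0.19,-0.21,-0.02,-0.15,1,0.37,-0.42,-0.04,-0.29,1,0.56,-0.63,-0.06,-0.44]}}

```text
time: 31.7
tool_pos: [0.4873, -0.0207, 0.1531]
tool_rot: [-0.001, 0.809, 0.588, -0.001]
contact_force: [1.0, -0.3, 0.4]
gripper_width: 1.001
grasp_force: 0.0
```

Call:
{"fn": "servo_tool", "kwargs": {"motion": [1,0.25,-0.13,-0.02,-0.15,1,0.49,-0.27,-0.04,-0.29,1,0.74,-0.4,-0.06,-0.44]}}

```text
time: 32.08
tool_pos: [0.4693, 0.0783, 0.1603]
tool_rot: [-0.001, 0.695, 0.719, -0.001]
contact_force: [-0.1, 0.1, 0.8]
gripper_width: 0.996
grasp_force: 0.0
```

Call:
{"fn": "servo_tool", "kwargs": {"motion": [1,0.28,-0.04,0,-0.15,1,0.55,-0.09,0,-0.29,1,0.83,-0.13,0,-0.44]}}

```text
time: 32.45
tool_pos: [0.4508, 0.1772, 0.1602]
tool_rot: [-0.001, 0.561, 0.828, -0.001]
contact_force: [-0.3, 0.7, -0.7]
gripper_width: 0.998
grasp_force: 0.0
```

Call:
{"fn": "servo_tool", "kwargs": {"motion": [1,0.28,0.05,0,-0.15,1,0.55,0.11,0,-0.29,1,0.83,0.16,0,-0.44,1,0.83,0.16,0,-0.44,1,0.83,0.16,0,-0.44]}}

```text
time: 33.08
tool_pos: [0.433, 0.2755, 0.1609]
tool_rot: [-0.001, 0.413, 0.911, -0.001]
contact_force: [-0.1, -0.6, -0.7]
gripper_width: 1.0
grasp_force: 0.0
```

Call:
{"fn": "servo_tool", "kwargs": {"motion": [1,0,0,0,0,1,0,0,0,0]}}

```text
time: 33.33
tool_pos: [0.4338, 0.2754, 0.1622]
tool_rot: [0.0, 0.413, 0.911, -0.0]
contact_force: [-0.4, -0.4, 0.4]
gripper_width: 0.999
grasp_force: 0.0
```

```bash
python3 chk.py w_t.png tall_centre; python3 -c "
from plan import *
plan([(.434,.2765,.05,131,1,1)])"
```

```text
tall_centre 0.63 [314. 234.] [0.4333 0.2763 0.1078] 869
at [0.4338 0.2757 0.1624] 131.22 t 33.42 w 1.0
[1, 0.004, 0.005, 0.937, 0.005]
```

Positions agree. I'll descend to about 0.043 and grip.

Call:
{"fn": "servo_tool", "kwargs": {"motion": [1,0,0.01,0.3,0,1,0,0.01,0.6,0,1,0,0.01,0.85,0,1,0,0.01,0.99,0,1,0,0.01,0.99,0]}}

```text
time: 34.05
tool_pos: [0.4338, 0.2765, 0.0425]
tool_rot: [-0.001, 0.413, 0.911, -0.001]
contact_force: [-0.0, 0.6, 0.7]
gripper_width: 0.999
grasp_force: 0.0
```

Call:
{"fn": "servo_tool", "kwargs": {"motion": [-1,0,0,0,0,-1,0,0,0,0,-1,0,0,0,0,-1,0,0,0,0,-1,0,0,0,0]}}

```text
time: 34.67
tool_pos: [0.4354, 0.2774, 0.0449]
tool_rot: [0.001, 0.412, 0.911, 0.001]
contact_force: [-2.1, -0.7, 6.3]
gripper_width: 0.4
grasp_force: 60.0
```

Call:
{"fn": "servo_tool", "kwargs": {"motion": [-1,0,0,0,0,-1,0,0,0,0]}}

```text
time: 34.92
tool_pos: [0.4354, 0.2773, 0.045]
tool_rot: [0.001, 0.412, 0.911, 0.001]
contact_force: [-2.1, -0.2, 6.8]
gripper_width: 0.401
grasp_force: 60.0
```

Call:
{"fn": "servo_tool", "kwargs": {"motion": [-1,0,0,-0.15,0,-1,0,0,-0.4,0,-1,0,0,-0.7,0,-1,0,0,-0.95,0,-1,0,0,-0.95,0]}}

```text
time: 35.55
tool_pos: [0.4363, 0.2779, 0.1612]
tool_rot: [0.002, 0.412, 0.911, 0.003]
contact_force: [-0.3, 0.4, -0.9]
gripper_width: 0.4
grasp_force: 60.0
```

```bash
python3 -c "
from plan import *
print(cur()[2]['grasp_force']);plan([(.4687,-.2564,.157,32.5,-1,1)])"
```

```text
59.9597368016839
at [0.4363 0.2779 0.1612] 131.28 t 35.55 w 0.4
[-1, -0.705, -0.547, 0.007, 0.439]
[-1, -0.848, -0.277, 0.007, 0.439]
[-1, -0.892, 0.026, 0.007, 0.439]
[-1, -0.83, 0.326, 0.007, 0.439]
[-1, -0.671, 0.588, 0.007, 0.439]
```

Call:
{"fn": "servo_tool", "kwargs": {"motion": [-1,-0.18,-0.14,0,0.11,-1,-0.35,-0.27,0,0.22,-1,-0.53,-0.41,0,0.33,-1,-0.7,-0.55,0,0.44]}}

```text
time: 36.05
tool_pos: [0.4392, 0.1692, 0.1555]
tool_rot: [-0.001, 0.564, 0.826, -0.001]
contact_force: [0.8, 0.3, -0.7]
gripper_width: 0.404
grasp_force: 60.0
```

Call:
{"fn": "servo_tool", "kwargs": {"motion": [-1,-0.21,-0.07,0,0.11,-1,-0.42,-0.14,0,0.22,-1,-0.64,-0.21,0,0.33,-1,-0.85,-0.28,0,0.44]}}

```text
time: 36.55
tool_pos: [0.4452, 0.0622, 0.1555]
tool_rot: [-0.001, 0.698, 0.716, -0.001]
contact_force: [0.1, 0.0, -1.7]
gripper_width: 0.403
grasp_force: 60.0
```

Call:
{"fn": "servo_tool", "kwargs": {"motion": [-1,-0.22,0.01,0,0.11,-1,-0.45,0.01,0,0.22,-1,-0.67,0.02,0,0.33,-1,-0.89,0.03,0,0.44]}}

```text
time: 37.05
tool_pos: [0.452, -0.0442, 0.1555]
tool_rot: [-0.001, 0.81, 0.586, -0.001]
contact_force: [0.2, -0.2, -1.9]
gripper_width: 0.4
grasp_force: 60.0
```

Call:
{"fn": "servo_tool", "kwargs": {"motion": [-1,-0.21,0.08,0,0.11,-1,-0.42,0.16,0,0.22,-1,-0.62,0.24,0,0.33,-1,-0.83,0.33,0,0.44]}}

```text
time: 37.55
tool_pos: [0.4587, -0.1508, 0.1555]
tool_rot: [-0.001, 0.899, 0.438, -0.001]
contact_force: [0.7, -0.5, -0.7]
gripper_width: 0.401
grasp_force: 60.0
```

Call:
{"fn": "servo_tool", "kwargs": {"motion": [-1,-0.17,0.15,0,0.11,-1,-0.34,0.3,0,0.22,-1,-0.5,0.44,0,0.33,-1,-0.67,0.59,0,0.44,-1,-0.67,0.59,0,0.44]}}

```text
time: 38.17
tool_pos: [0.4653, -0.2581, 0.1556]
tool_rot: [-0.001, 0.961, 0.277, -0.001]
contact_force: [0.1, 0.9, 0.2]
gripper_width: 0.402
grasp_force: 60.1
```

Call:
{"fn": "servo_tool", "kwargs": {"motion": [-1,0,0,0,0,-1,0,0,0,0,-1,0,0,0,0]}}

```text
time: 38.55
tool_pos: [0.4662, -0.2568, 0.1574]
tool_rot: [-0.0, 0.96, 0.279, -0.0]
contact_force: [-0.1, -0.2, -1.1]
gripper_width: 0.405
grasp_force: 60.1
```

```bash
python3 -c "
from plan import *
print(cur()[2]['grasp_force']);plan([(.4677,-.2564,.047,32.5,-1,1)])"
```

```text
60.07124857977033
at [ 0.4662 -0.2568  0.1574] 32.34 t 38.55 w 0.405
[-1, 0.012, 0.004, 0.92, -0.003]
```

Call:
{"fn": "servo_tool", "kwargs": {"motion": [-1,0.01,0,0.25,0,-1,0.01,0,0.5,0,-1,0.01,0,0.75,0,-1,0.01,0,0.91,0,-1,0.01,0,0.93,0]}}

```text
time: 39.17
tool_pos: [0.4664, -0.256, 0.0445]
tool_rot: [-0.001, 0.961, 0.278, -0.001]
contact_force: [-0.5, 0.8, -1.3]
gripper_width: 0.401
grasp_force: 60.1
```

Call:
{"fn": "servo_tool", "kwargs": {"motion": [-1,0,0,0.01,0,-1,0,0,0.015,0,-1,0,0,0.02,0,-1,0,0,0.02,0]}}

```text
time: 39.67
tool_pos: [0.4675, -0.257, 0.044]
tool_rot: [0.0, 0.961, 0.278, 0.0]
contact_force: [-0.7, -0.2, -1.0]
gripper_width: 0.404
grasp_force: 60.1
```

Call:
{"fn": "servo_tool", "kwargs": {"motion": [-1,0,0,0.01,0,-1,0,0,0.015,0,-1,0,0,0.015,0]}}

```text
time: 40.05
tool_pos: [0.4674, -0.2569, 0.042]
tool_rot: [-0.0, 0.961, 0.278, -0.0]
contact_force: [-1.4, 0.8, 2.2]
gripper_width: 0.403
grasp_force: 60.4
```

Contact. Release, lift and check.

Call:
{"fn": "servo_tool", "kwargs": {"motion": [1,0,0,0,0,1,0,0,0,0,1,0,0,0,0,1,0,0,0,0,1,0,0,0,0]}}

```text
time: 40.67
tool_pos: [0.4673, -0.2568, 0.0417]
tool_rot: [-0.0, 0.961, 0.278, 0.0]
contact_force: [0.1, -0.8, 0.6]
gripper_width: 0.998
grasp_force: 0.0
```

Call:
{"fn": "servo_tool", "kwargs": {"motion": [1,0,0,-0.2,0,1,0,0,-0.5,0,1,0,0,-0.8,0,1,0,0,-1,0,1,0,0,-1,0]}}

```text
time: 41.3
tool_pos: [0.4686, -0.2578, 0.1643]
tool_rot: [0.002, 0.961, 0.278, 0.002]
contact_force: [0.4, 0.2, -0.1]
gripper_width: 1.001
grasp_force: 0.0
```

Call:
{"fn": "servo_tool", "kwargs": {"motion": [1,0,0,-0.3,0,1,0,0,-0.5,0,1,0,0,-0.5,0,1,0,0,-0.5,0]}}

```text
time: 41.8
tool_pos: [0.4665, -0.2563, 0.2193]
tool_rot: [-0.001, 0.961, 0.278, -0.001]
contact_force: [0.0, -0.1, -0.6]
gripper_width: 1.0
grasp_force: 0.0
```

```bash
python3 chk.py w_end.png tall_centre squat_centre square_centre flask_centre
```

```text
tall_centre 0.58 [315. 215.] [ 0.4661 -0.2567  0.105 ] 544
squat_centre 0.81 [317. 137.] [ 0.5244 -0.221   0.0808] 565
square_centre 0.69 [316.  56.] [ 0.5835 -0.1833  0.0928] 714
flask_centre 0.57 [317. 140.] [ 0.5244 -0.221   0.0808] 565
flask_centre 0.46 [316.   1.] [ 0.6251 -0.1588  0.0307] 50
```

View pics/w_end.png

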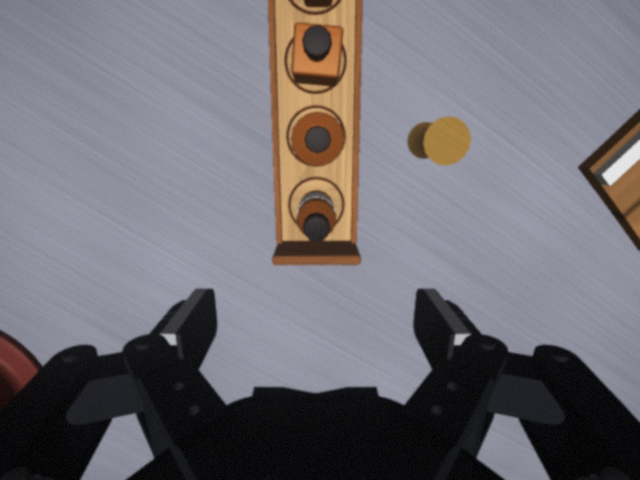

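All four stand on the rack: tall (317,225) at the raised end, squat (317,138), square (316,45), and flask at the top edge. Each is centred to within about 3 mm.

```bash
python3 -c "
from h import *
print(job_done())"
```

```text
the job is handed in; nothing more can be done
None
```

All four bottles are upright and released on the rack in reverse order (from the raised end: tall, squat, square, flask), each measured within about 3 mm of its circle's centre, and the job was handed in at about 42 s; no verdict came back.

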